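Stow a spice jar in the lidded spice chest

TASK

Open the lid of the spice chest all the way back to its stop, then take the green-capped jar from the slanted rack and lay it level in the empty cradle inside the chest, midway along it and with its cap towards the chest's front. Let the jar settle in the groove before you let go of it, leave the lid fully open, and leave the two white-capped jars where they lie.

Things in the scene. Friction and masses are not known exactly. Their poses are not given: they have to be found in the camera images.
- lid (a joint): hinge angle of the chest's lid, rad: 0 = shut, grows as the lid opens upward and away from the chest's front; the stop is at 1.70 (just past upright). The hinge is stiff: the lid stays at whatever angle it is left, and needs about 3 to 6 N at the handle. It starts shut or ajar (0 to 0.3).
- lid_handle (a point): centre of the lid's brass handle, a round bar 18 mm thick, 50 mm long, parallel to the hinge (chest y), on a 14 mm stem at mid-length; 144 mm from the hinge line along the lid, 44 mm above the lid's underside (34 above its upper face). The wooden lid: 166 mm front to back, 216 wide, 10 thick, 0.3 kg; its front edge is 22 mm in front of the handle's centre.
- lid_hinge (a point): middle of the lid's hinge line, on the far rim of the chest: in the chest's frame at x +83 mm, y 0, z +75.5 mm; the line is parallel to the chest's y axis. The lid opens by lifting its front edge and swinging it towards the chest's +x.
- chest: dark grey-blue box, fixed on a 4 mm cork mat, 166 (x) x 216 (y) x 75 mm high, walls 8 mm; origin = centre of its underside; x from its front (brass plate, nearer the robot) to its hinge side, z up. Inside, at y = +47 and -47 mm, are two equal cradles, one empty, one holding a jar; which side is empty varies.
- cradle_free: empty cradle in the chest, fixed; origin = where the centre of a jar lying home comes to be, 48 mm above the chest's underside, 27 mm below the chest's rim; x axis = groove direction, same as chest x; z up. Two wooden V saddles (45 degree faces, 12 mm thick, 50 mm wide) at x = +38 and -38 mm; between them and beside the jar there is room for fingers down to 34 mm below the origin.
- jar_green_center (a point): the jar to stow: brown jar with paper band and GREEN cap, 46 mm in diameter, 110 mm long, 0.14 to 0.28 kg; origin = centre of the jar, x axis = the jar's long axis pointing from the cap end (x = -55 mm) to the base end (x = +55 mm). It starts lying in the slanted rack, cap end low and towards the robot, axis 30 degrees from level.
- jar_green_cap (a point): middle of the green cap's end face, 55 mm from the jar's centre on its axis
- jar_green: the same green-capped jar (its origin is also its centre)
- jar_white_center (a point): a like jar with a WHITE cap, lying in the rack's other place, to be left alone, 46 mm in diameter, 110 mm long, 0.2 kg; origin = centre of the jar, x axis = the jar's long axis pointing from the cap end (x = -55 mm) to the base end (x = +55 mm)
- jar_stored_center (a point): a like jar with a WHITE cap, already lying in the chest's other cradle, to be left alone, 46 mm in diameter, 110 mm long, 0.2 kg; origin = centre of the jar, x axis = the jar's long axis pointing from the cap end (x = -55 mm) to the base end (x = +55 mm)
- rack: slanted wooden rack, fixed, 130 mm (x) x 224 mm (y); origin = centre of its underside, x from its low front to its high back. Jar places at y = +50 and -50 mm: centres 85 mm above the underside, axes 30 degrees down to the front; V saddles 38 mm either side of the jar's centre, front strip up to 8 mm below the axis, sloping board 38 mm below it; room for fingers between the saddles.
There are look-alikes about, which are no part of the job. What is shaped like the jar_green but blue, purple or red is not meant.

How it is judged:
On the way, in this order (a step that is already met when the one before it is completed fails the run):
1. the lid is opened fully, to within 0.06 rad of its stop (value of joint lid above 1.64 rad), for 0.2 s.
2. the green-capped jar is lifted clear of the rack (60 mm from where it lay) (value of joint lid above 1.64 rad and distance of jar_green_center from where it was at the start of the episode above 0.06 m and contact force between jar_green and rack below 0.05 N), for 0.1 s.
3. the jar lies level in the empty cradle, resting on it, while the fingers still hold it (x of jar_green_center in the frame of cradle_free between -0.018 and 0.018 m and y of jar_green_center in the frame of cradle_free between -0.006 and 0.006 m and z of jar_green_center in the frame of cradle_free below 0.005 m and angle between the x axis of jar_green_center and the x axis of cradle_free, either way round below 0.12 rad and x of jar_green_cap in the frame of cradle_free below -0.02 m and contact force between the fingers and jar_green above 0.5 N and contact force between jar_green and cradle_free above 0.3 N), for 0.2 s.
At the end, for the whole second after the job is handed in: lid open to 1.64 rad or more; green-capped jar released and at rest in the empty cradle, centre within 18 mm of its middle along the groove, 6 mm across, less than 5 mm above home, axis within 0.12 rad of the groove, cap towards the chest's front; white-capped jars within 20 mm of their starts (value of joint lid above 1.64 rad and x of jar_green_center in the frame of cradle_free between -0.018 and 0.018 m and y of jar_green_center in the frame of cradle_free between -0.006 and 0.006 m and z of jar_green_center in the frame of cradle_free below 0.005 m and angle between the x axis of jar_green_center and the x axis of cradle_free, either way round below 0.12 rad and x of jar_green_cap in the frame of cradle_free below -0.02 m and linear speed of jar_green below 0.02 m/s and contact force between the fingers and jar_green below 0.05 N); the robot touches nothing.
It fails at once if a white-capped jar is moved by more than 20 mm (distance of any of jar_white_center, jar_stored_center from where it was at the start of the episode above 0.02 m).
It also fails if it takes over 70 s, if anything falls off the work surface, if the arm or the gripper's body presses on something with over 40 N, if the wrist force passes 120 N, or if a joint passes its speed limit or range.

ROBOT

A 6-joint arm with a two-finger parallel gripper is mounted at the origin on the work surface. World frame = base frame: x ahead of the robot, y to its left, z up, the work surface at z = 0. Lengths are in m, angles in rad, forces in N, time in s.
With the tool pointing down it reaches from about 0.4 to 0.825 m from the base axis. Payload 7 kg.
Tool frame: the origin (TCP) lies on the centre line of the jaws, within the pads' length; the fingertips stand 22 mm ahead of it and the grasp point (between the pads) lies 3 mm ahead of it; z points along the fingers, y is the line along which they close (so a half turn about z gives the same grasp; the last joint's range is limited). The gripper opens to 88 mm and grips with 3 to 60 N. Pads are 19 mm wide; open, the fingers measure 130 mm over their backs; the gripper's body (78 mm by 193 mm) begins 47 mm behind the grasp point.
Start: joints at [-0.91, 0.359, 0.012, 0, -1.224, -0.288], TCP at [0.246, -0.629, 0.212] pointing down, gripper open.
Joint ranges: [-3.07, 3.07], [-1.43, 2.12], [-1.02, 1.25], [-3.03, 1.67], [-3.05, -0], [-3.03, 3.03]. Speed limits (rad/s): [2.39, 2.39, 3.01, 3.14, 3.14, 3.14].

INTERFACE

Orientations are given as [roll, pitch, yaw] about the fixed x, y, z axes, in that order (R = Rz(yaw) Ry(pitch) Rx(roll)).
In Python, from station import monitor, viewer, order gives the robot as it stands. The module is installed in compiled form; this text tells all that it offers.
- The arm moves only by the tool servo_tool, never from a script. Its argument "targets" is a list of rows, each an object with "angular": the turn, a rotation vector about the tool's x, y, z in degrees, a list of three; "xyz": the shift along the tool's x, y, z in cm, a list of three; "claw": the finger opening in cm, from 0 to 8.76. A call has 1 to 20 rows; each row shifts and turns the commanded pose from where the row before left it, along the tool's axes as they then stand; what a row does not reach is not made up. A row lasts 1/10 s, in which the tool goes at most 50 mm and 8.59 degrees, less where a joint would pass 70% of its speed; a pose out of reach is approached as far as the arm can. A call is refused whole if a number of a shift passes 5 or a number of a turn 8.59, either way. A call with a gripper value outside its range is refused whole. The fingers move at their own pace and stop on an object; "force" is the grip in N (left out, the last holds). Time passes only in rows, so rows that do not move let the fingers close. It gives the time, the measured TCP pose, the force, the opening and the grip force at its end, in the units of the state.
- monitor.get_state(): the state, without advancing time (a new reading comes with each control period).
- viewer.grab_frame(name): name is "scene" or "side" or "wrist"; returns a dict with "color" (480x640x3 uint8, blue, green, red), "fovy" (degrees; the focal length in pixels is half the picture's height over the tangent of half this angle, whatever the lens; pixels are square), "cx", "cy" (the principal point, pixels), "R" (3x3) and "t" (3): a world point X has camera coordinates R X + t. Camera axes: x right, y down, z forward; pixel columns grow to the right and rows downward; lengths in m; the calibration is good to about 2 mm. A picture is of the moment at which its call begins. There is no depth.
- order.job_done(): hands the job in; it is judged then, once.
The state is a dict: "t": time; "q": joint angles; "qd": joint speeds; "joint_efforts": joint torques, N m; "eef_pos": TCP position; "ee_rot": TCP orientation; "force": force on the tool from outside, world axes, zero at the start; "moment": the same for the moment, N m; "width": finger opening in m; "gripper_force": force on a finger pad.
Only numpy, scipy, OpenCV 4.12 (cv2) and the standard library are available. Lean on these libraries where they do the work, as an engineer would, in place of code of your own. Each camera call takes 0.05 s, during which the arm holds its last target. There are 200 camera calls.

## Working session

There is one attempt and no reset: what is moved stays moved. The work goes in short steps, Python scripts to look and compute and a tool call to move; the robot and the scene stay as the last step left them, time stands still between calls to the robot, and variables do not carry over. Pictures are saved under pics/ and viewed, at most 10 in all, crops included, and the job is handed in when it is done.

Besides the shell and the picture viewer there is one more tool, called by a JSON object that holds its "api" and its "payload", one argument or row to a line. servo_tool: Moves the arm, as the interface text tells. Its arguments: {"type":"object","properties":{"targets":{"type":"array"},"force":{"type":"number"}},"required":["targets"]}

```bash
mkdir -p pics
cat > h.py <<'E'
import numpy as np, cv2
from station import monitor, viewer, order
from scipy.spatial.transform import Rotation as Ro
def grab(n,save=None):
    f=viewer.grab_frame(n)
    f['f']=240/np.tan(np.radians(f['fovy'])/2); f['R']=np.array(f['R']); f['t']=np.array(f['t'])
    if save: cv2.imwrite('pics/'+save,f['color'])
    return f
def ray(f,u,v):
    d=f['R'].T@np.array([(u-f['cx'])/f['f'],(v-f['cy'])/f['f'],1.]); return -f['R'].T@f['t'],d/np.linalg.norm(d)
def plane(f,u,v,z):
    o,d=ray(f,u,v); return o+d*(z-o[2])/d[2]
def tri(*obs):
    A=np.zeros((3,3));b=np.zeros(3)
    for f,u,v in obs:
        o,d=ray(f,u,v);P=np.eye(3)-np.outer(d,d);A+=P;b+=P@o
    X=np.linalg.solve(A,b); return X
def proj(f,X):
    c=f['R']@np.array(X)+f['t']; return f['f']*c[:2]/c[2]+[f['cx'],f['cy']]
def state(): return monitor.get_state()
E
python3 - <<'E'
from h import *
fs={n:grab(n) for n in('scene','side','wrist')}
for n in fs: print(n,fs[n]['fovy'],(-fs[n]['R'].T@fs[n]['t']).round(3),fs[n]['cx'],fs[n]['cy'])
cv2.imwrite('pics/scene.png',fs['scene']['color']);cv2.imwrite('pics/side.png',fs['side']['color'])
s=state();print(s['t'],s['eef_pos'],s['ee_rot'],s['width'])
E
```

```text
scene 46.59048374481119 [1.47  0.386 0.973] 319.45097767906236 242.5117444404325
side 56.35226386834732 [-0.072  0.648  0.643] 322.7297540678807 240.50222651061185
wrist 59.679838491613246 [ 0.177 -0.655  0.383] 314.9388887010791 240.07745366804346
0.15 [ 0.24566713 -0.62829617  0.21164999] [ 3.14032960e+00 -1.40245149e-04 -2.76891529e+00] 0.08785021853605916
```

View pics/scene.png

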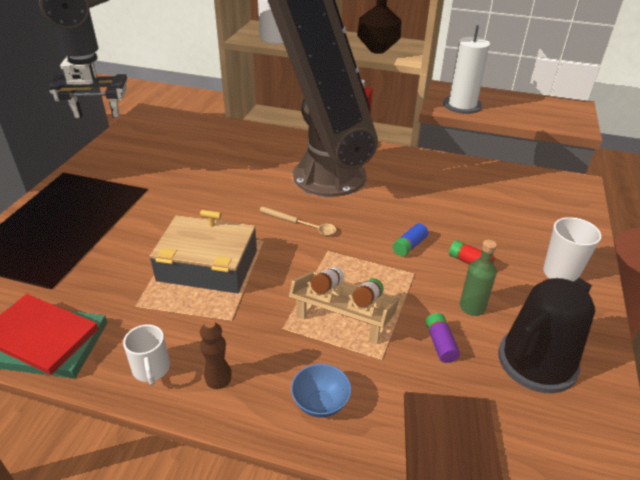

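View pics/side.png

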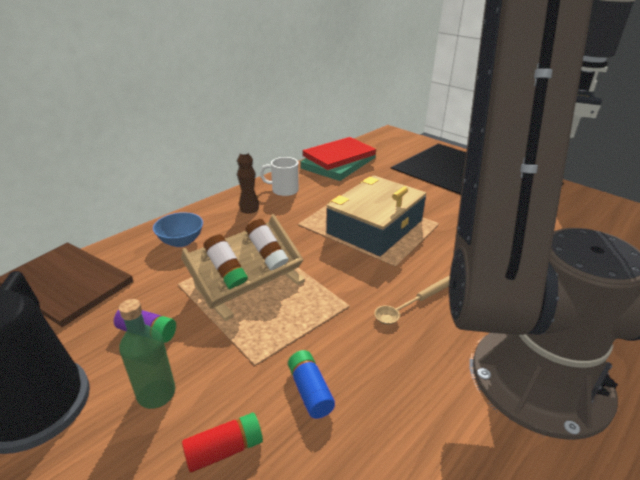

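Scene view: lid handle at (210,214), hinge plates at (166,256) and (221,264), rack jars at (325,282) and (368,291). Side view: handle (400,194), green-capped brown jar in the rack (cap about (234,277)), and white-capped rack jar (268,243).

Green-cap candidates, by side pixel:
- Brown jar in the rack (226,262)
- Purple jar (145,323)
- Blue jar (311,382)
- Red jar (222,440)

I choose the brown one in the rack. Next I measure and check it in a crop.

Run:
```python
from h import *
a=grab('scene');b=grab('side')
def comps(f,lo,hi,box,mn=15):
    x0,y0,x1,y1=box;h=cv2.cvtColor(f['color'],cv2.COLOR_BGR2HSV)[y0:y1,x0:x1]
    n,l,s,c=cv2.connectedComponentsWithStats(cv2.inRange(h,lo,hi))
    return [(int(s[i,4]),(c[i]+[x0,y0]).round(1).tolist(),[int(s[i,0]+x0),int(s[i,1]+y0),int(s[i,2]),int(s[i,3])]) for i in range(1,n) if s[i,4]>=mn]
Y=((18,165,120),(32,255,255))
print('brass a',comps(a,*Y,(130,200,270,290)));print('brass b',comps(b,*Y,(310,160,450,250)))
print('green b',comps(b,(45,120,40),(80,255,255),(190,240,260,300)))
print('green a',comps(a,(45,100,30),(85,255,255),(300,250,410,320)))
print('dark b',comps(b,(90,60,10),(125,255,110),(310,170,440,260),200));print('dark a',comps(a,(90,60,10),(125,255,110),(130,200,270,300),200))
c1=cv2.resize(a['color'][195:355,130:420],None,fx=2.6,fy=2.6,interpolation=cv2.INTER_CUBIC)[:,:750]
cv2.imwrite('pics/c1.png',c1)
c2=cv2.resize(b['color'][165:345,175:440],None,fx=3,fy=3,interpolation=cv2.INTER_CUBIC);cv2.imwrite('pics/c2.png',c2)
```

```text
brass a []
brass b []
green b [(282, [235.1, 277.6], [225, 268, 22, 20])]
green a [(66, [401.2, 252.0], [394, 250, 15, 6]), (35, [377.3, 282.9], [370, 279, 13, 13])]
dark b [(1453, [371.2, 230.0], [328, 201, 95, 54])]
dark a []
```

View pics/c1.png

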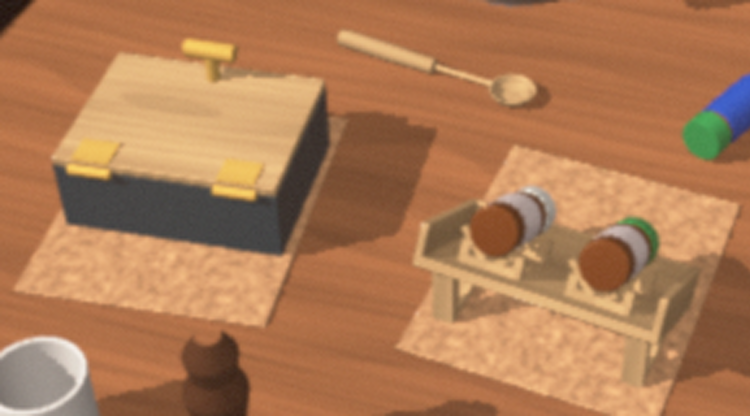

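View pics/c2.png

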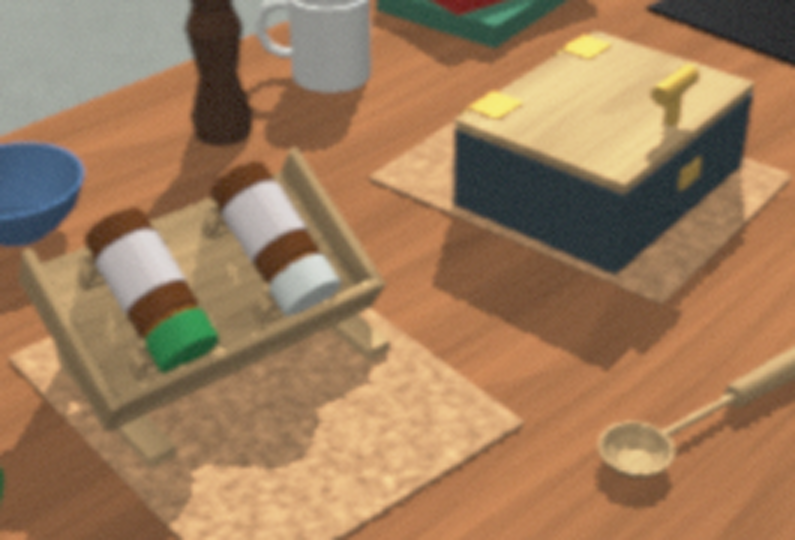

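The crops confirm it: the green cap on a brown jar with a paper band is in the rack's place nearer the +y side (side pixel about (235,278)). The chest lid is nearly shut, with its handle at side (400.3,193.7) and scene (210.8,214.2).

Run:
```python
from h import *
a=grab('scene');b=grab('side')
A=lambda u,v:(a,130+u/2.6,195+v/2.6); B=lambda u,v:(b,175+u/3,165+v/3)
r=lambda x:np.round(x,4).tolist()
print('handle',r(tri(A(210,50),B(676,86))))
print('handle ends',r(tri(A(183,47),B(695,72))),r(tri(A(235,52),B(657,97))))
L={}
for n,p,q in [('FR',(120,52),(750,85)),('FL',(327,78),(625,188)),('HL',(278,190),(457,125)),('HR',(55,160),(600,35))]:
    L[n]=tri(A(*p),B(*q));print(n,r(L[n]))
print('mid hinge',r((L['HL']+L['HR'])/2),'w',np.linalg.norm(L['HL']-L['HR']),'len',np.linalg.norm(L['FL']-L['HL']),np.linalg.norm(L['FR']-L['HR']))
print('bottom side:',[r(plane(*B(*p),.004)) for p in [(457,207),(613,270),(742,168)]])
print('bottom scene:',[r(plane(*A(*p),.004)) for p in [(68,220),(280,250)]])
g=plane(*A(607,265),.1165);w=plane(*A(496,230),.1165);c=plane(*B(188,345),.0615);cw=plane(*B(310,290),.0615)
print('base g,w',r(g),r(w),np.linalg.norm(g-w),'cap g,w',r(c),r(cw),np.linalg.norm(g-c),np.linalg.norm(w-cw))
```

```text
handle [0.4542, -0.1867, 0.1241]
handle ends [0.4565, -0.2151, 0.1243] [0.453, -0.16, 0.1257]
FR [0.4455, -0.2928, 0.0895]
FL [0.4204, -0.0798, 0.0896]
HL [0.5827, -0.0641, 0.0846]
HR [0.6037, -0.2799, 0.0834]
mid hinge [0.5932, -0.172, 0.084] w 0.21679705019784662 len 0.16309099154352855 0.15878574688583724
bottom side: [[0.5809, -0.0652, 0.004], [0.4284, -0.0871, 0.004], [0.4419, -0.2946, 0.004]]
bottom scene: [[0.6036, -0.2799, 0.004], [0.5802, -0.0694, 0.004]]
base g,w [0.6183, 0.2491, 0.1165] [0.6059, 0.1491, 0.1165] 0.10074317361321859 cap g,w [0.535, 0.2511, 0.0615] [0.5228, 0.1519, 0.0615] 0.09988409540754586 0.09966800449616921
```

Lid: handle at about (0.453,-0.187,0.124), which matches shut with chest yaw of about 6°. I move over the handle with the jaws along chest x.

{"api": "servo_tool", "payload": {
  "targets": [
    {"angular": [0, 0, -8.3], "xyz": [0, 0, 0], "claw": 6},
    {"angular": [0, 0, -8.3], "xyz": [0, 0, 0], "claw": 6},
    {"angular": [0, 0, -8.3], "xyz": [0, 0, 0], "claw": 6},
    {"angular": [0, 0, -8.3], "xyz": [0, 0, 0], "claw": 6},
    {"angular": [0, 0, -8.3], "xyz": [0, 0, 0], "claw": 6},
    {"angular": [0, 0, -8.3], "xyz": [0, 0, 0], "claw": 6},
    {"angular": [0, 0, -8.3], "xyz": [0, 0, 0], "claw": 6},
    {"angular": [0, 0, -8.3], "xyz": [0, 0, 0], "claw": 6},
    {"angular": [0, 0, -8.3], "xyz": [0, 0, 0], "claw": 6},
    {"angular": [0, 0, 0], "xyz": [-3.8, -2.3, 0], "claw": 6},
    {"angular": [0, 0, 0], "xyz": [-3.8, -2.3, 0], "claw": 6},
    {"angular": [0, 0, 0], "xyz": [-3.8, -2.3, 0], "claw": 6},
    {"angular": [0, 0, 0], "xyz": [-3.8, -2.3, 0], "claw": 6},
    {"angular": [0, 0, 0], "xyz": [-3.8, -2.3, 0], "claw": 6},
    {"angular": [0, 0, 0], "xyz": [-3.8, -2.3, 0], "claw": 6},
    {"angular": [0, 0, 0], "xyz": [-3.8, -2.3, 0], "claw": 6},
    {"angular": [0, 0, 0], "xyz": [-3.8, -2.3, 0], "claw": 6},
    {"angular": [0, 0, 0], "xyz": [-3.8, -2.3, 0], "claw": 6},
    {"angular": [0, 0, 0], "xyz": [-3.8, -2.3, 0], "claw": 6},
    {"angular": [0, 0, 0], "xyz": [-3.8, -2.3, 0], "claw": 6}
  ]
}}

```text
t: 2.35
eef_pos: [0.4538, -0.1845, 0.2128]
ee_rot: [-3.141, -0.0, -1.465]
force: [0.5, -1.4, 0.0]
width: 0.06
gripper_force: 0.0
```

Run:
```python
from h import *
s=state();print(s['t'],s['eef_pos'].round(4) if hasattr(s['eef_pos'],'round') else s['eef_pos'],s['ee_rot'],s['q'])
f=grab('wrist','w1.png');print(proj(f,(.4535,-.187,.124)))
```

```text
2.35 [ 0.4538 -0.1845  0.2128] [-3.14056926e+00 -1.38672312e-04 -1.46496428e+00] [ 1.61578420e-02  4.91757314e-02 -3.84093590e-01  5.12213754e-05
 -1.13649531e+00  8.96527481e-02]
[315.12315472 235.83905134]
```

View pics/w1.png

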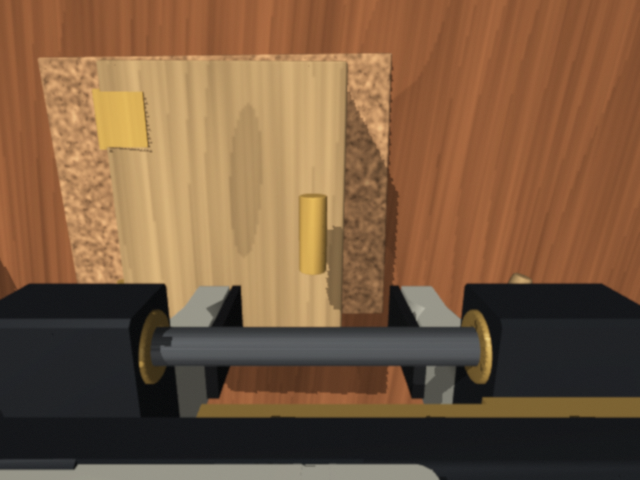

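The wrist view shows the handle bar at (313,234), predicted (315,236), and aligned with the jaws. I descend and grip.

{"api": "servo_tool", "payload": {
  "targets": [
    {"angular": [0, 0, 0], "xyz": [0.2, 0.05, 3], "claw": 6},
    {"angular": [0, 0, 0], "xyz": [0, 0, 3], "claw": 6},
    {"angular": [0, 0, 0], "xyz": [0, 0, 2.6], "claw": 6},
    {"angular": [0, 0, 0], "xyz": [0, 0, 0], "claw": 1},
    {"angular": [0, 0, 0], "xyz": [0, 0, 0], "claw": 1},
    {"angular": [0, 0, 0], "xyz": [0, 0, 0], "claw": 1},
    {"angular": [0, 0, 0], "xyz": [0, 0, 0], "claw": 1},
    {"angular": [0, 0, 0], "xyz": [0, 0, 0], "claw": 1},
    {"angular": [0, 0, 0], "xyz": [0, 0, 0], "claw": 1}
  ],
  "force": 25
}}

```text
t: 3.3
eef_pos: [0.4533, -0.1884, 0.127]
ee_rot: [-3.14, -0.0, -1.465]
force: [0.3, -0.1, -0.7]
width: 0.0175
gripper_force: 0.0
```

{"api": "servo_tool", "payload": {
  "targets": [
    {"angular": [0, 0, 0], "xyz": [0, 0, 0], "claw": 0.5},
    {"angular": [0, 0, 0], "xyz": [0, 0, 0], "claw": 0.5},
    {"angular": [-5, 0, 0], "xyz": [0, -0.47, -1.24], "claw": 0.5},
    {"angular": [-5, 0, 0], "xyz": [0, -0.47, -1.24], "claw": 0.5},
    {"angular": [-5, 0, 0], "xyz": [0, -0.47, -1.24], "claw": 0.5},
    {"angular": [0, 0, 0], "xyz": [0, 0, 0], "claw": 0.5}
  ],
  "force": 25
}}

```text
t: 3.9
eef_pos: [0.4729, -0.1864, 0.1619]
ee_rot: [2.877, -0.001, -1.464]
force: [-0.2, -0.4, -0.4]
width: 0.0052
gripper_force: 0.0
```

Run:
```python
from h import *
a=grab('scene');b=grab('side')
c=np.hstack([cv2.resize(a['color'][120:320,120:320],(400,400)),cv2.resize(b['color'][100:260,300:460],(400,400))]);cv2.imwrite('pics/d.png',c)
s=state();print(s['width'],s['gripper_force'],s['q'])
```

```text
0.004678101403722395 0.0 [ 0.02834256  0.28255915 -0.26137719  0.0205711  -1.28869229  0.06925406]
```

View pics/d.png

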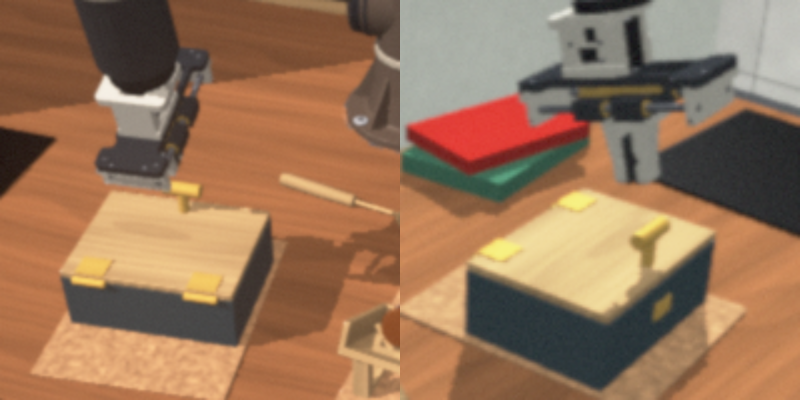

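Run:
```python
from h import *
a=grab('scene');b=grab('side');w=grab('wrist');s=state()
R=Ro.from_euler('xyz',s['ee_rot']);p=np.array(s['eef_pos']);tip=p+R.apply([0,0,.022])
print(p,tip,proj(a,tip),proj(b,tip),proj(w,tip)); print('cam in tool',R.inv().apply(-w['R'].T@w['t']-p))
print('cam fwd in tool',R.inv().apply(w['R'][2]))
print('seen tip',tri((a,190,212),(b,396,172)))
```

```text
[ 0.46934145 -0.18649428  0.16193263] [ 0.46368218 -0.18708903  0.1406813 ] [208.23100407 210.91945268] [397.92502729 186.32256481] [314.66042049 276.10642342]
cam in tool [ 0.0728422   0.00017685 -0.17118715]
cam fwd in tool [-2.71229129e-01 -1.19062531e-04  9.62514803e-01]
seen tip [ 0.49657056 -0.21979748  0.15498731]
```

The crops show the lid still shut and the fingers' ends clearly above where the bar is, so the fingers closed over the top of the bar. I go back to a vertical hover, open, and check the fingertips against the reported pose.

{"api": "servo_tool", "payload": {
  "targets": [
    {"angular": [5, 0, 0], "xyz": [0, 0, -1], "claw": 6},
    {"angular": [5, 0, 0], "xyz": [0, 0, 0], "claw": 6},
    {"angular": [5, 0, 0], "xyz": [0, 0.7, 0], "claw": 6},
    {"angular": [0, 0, 0], "xyz": [0, 0.7, 0], "claw": 6},
    {"angular": [0, 0, 0], "xyz": [0, 0, 0], "claw": 6}
  ]
}}

```text
t: 4.65
eef_pos: [0.4573, -0.188, 0.1733]
ee_rot: [-3.14, -0.0, -1.466]
force: [0.4, 0.9, 0.8]
width: 0.0394
gripper_force: 0.0
```

Run:
```python
from h import *
a=grab('scene');b=grab('side');w=grab('wrist');s=state()
R=Ro.from_euler('xyz',s['ee_rot']);p=np.array(s['eef_pos']);h=s['width']/2
print(s['t'],p,s['ee_rot'],s['width'])
for f in (a,b,w):
    f['o']=f['color'].copy()
    for y,c in((h,(0,0,255)),(-h,(255,0,0))):
        for z in (.022,-.006):
            cv2.circle(f['o'],tuple(int(round(v)) for v in proj(f,p+R.apply([0,y,z]))),1,c,-1)
c=np.hstack([cv2.resize(a['o'][140:240,150:250],(400,400)),cv2.resize(b['o'][120:220,350:450],(400,400))])
c=np.vstack([c,cv2.resize(w['o'][240:440,120:520],(800,200)[::1])]);cv2.imwrite('pics/e.png',c)
```

```text
4.8 [ 0.45933683 -0.18773133  0.17251393] [ 3.14145877e+00 -2.15382273e-04 -1.46491762e+00] 0.05131864551293422
```

View pics/e.png

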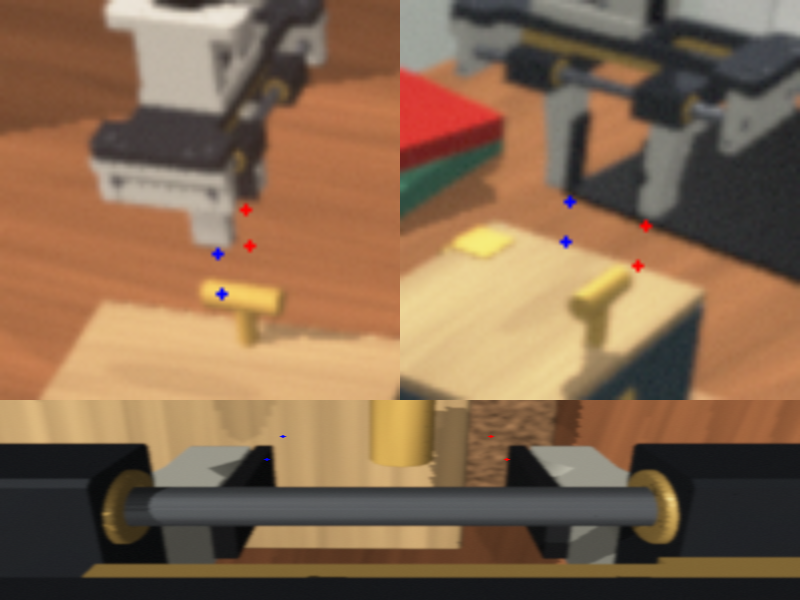

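The images show the true fingertips about 35 mm short of where the reported TCP puts them, along the tool z, with the lateral fit good. So I aim 35 mm deeper, checking the force on the way.

{"api": "servo_tool", "payload": {
  "targets": [
    {"angular": [0, 0, 0], "xyz": [0, 0.5, 0], "claw": 5},
    {"angular": [0, 0, 0], "xyz": [0, 0, 2.5], "claw": 5},
    {"angular": [0, 0, 0], "xyz": [0, 0, 2.5], "claw": 5},
    {"angular": [0, 0, 0], "xyz": [0, 0, 1], "claw": 5},
    {"angular": [0, 0, 0], "xyz": [0, 0, 1], "claw": 5},
    {"angular": [0, 0, 0], "xyz": [0, 0, 0.8], "claw": 5},
    {"angular": [0, 0, 0], "xyz": [0, 0, 0], "claw": 5}
  ]
}}

```text
t: 5.5
eef_pos: [0.4536, -0.1882, 0.0937]
ee_rot: [3.14, 0.0, -1.465]
force: [0.4, 0.2, -0.1]
width: 0.0501
gripper_force: 0.0
```

{"api": "servo_tool", "payload": {
  "targets": [
    {"angular": [0, 0, 0], "xyz": [0, 0, 0], "claw": 0.5},
    {"angular": [0, 0, 0], "xyz": [0, 0, 0], "claw": 0.5},
    {"angular": [0, 0, 0], "xyz": [0, 0, 0], "claw": 0.5},
    {"angular": [0, 0, 0], "xyz": [0, 0, 0], "claw": 0.5},
    {"angular": [0, 0, 0], "xyz": [0, 0, 0], "claw": 0.5},
    {"angular": [0, 0, 0], "xyz": [0, 0, 0], "claw": 0.5},
    {"angular": [0, 0, 0], "xyz": [0, 0, 0], "claw": 0.5}
  ],
  "force": 25
}}

```text
t: 6.2
eef_pos: [0.456, -0.1881, 0.095]
ee_rot: [-3.138, -0.0, -1.465]
force: [4.6, 0.2, -3.0]
width: 0.0168
gripper_force: 25.0
```

{"api": "servo_tool", "payload": {
  "targets": [
    {"angular": [-5, 0, 0], "xyz": [0, -0.19, -1.24], "claw": 0.5},
    {"angular": [-5, 0, 0], "xyz": [0, -0.19, -1.24], "claw": 0.5},
    {"angular": [-5, 0, 0], "xyz": [0, -0.19, -1.24], "claw": 0.5},
    {"angular": [0, 0, 0], "xyz": [0, 0, 0], "claw": 0.5}
  ],
  "force": 25
}}

```text
t: 6.6
eef_pos: [0.4641, -0.1872, 0.1309]
ee_rot: [2.875, -0.0, -1.464]
force: [-1.0, -2.4, 1.1]
width: 0.0174
gripper_force: 25.0
```

{"api": "servo_tool", "payload": {
  "targets": [
    {"angular": [-5, 0, 0], "xyz": [0, -0.19, -1.24], "claw": 0.5},
    {"angular": [-5, 0, 0], "xyz": [0, -0.19, -1.24], "claw": 0.5},
    {"angular": [-5, 0, 0], "xyz": [0, -0.19, -1.24], "claw": 0.5},
    {"angular": [-5, 0, 0], "xyz": [0, -0.19, -1.24], "claw": 0.5},
    {"angular": [-5, 0, 0], "xyz": [0, -0.19, -1.24], "claw": 0.5},
    {"angular": [-5, 0, 0], "xyz": [0, -0.19, -1.24], "claw": 0.5},
    {"angular": [-5, 0, 0], "xyz": [0, -0.19, -1.24], "claw": 0.5},
    {"angular": [0, 0, 0], "xyz": [0, 0, 0], "claw": 0.5}
  ],
  "force": 25
}}

```text
t: 7.4
eef_pos: [0.515, -0.1821, 0.1983]
ee_rot: [2.255, -0.001, -1.465]
force: [-4.8, -0.6, 10.1]
width: 0.0169
gripper_force: 25.0
```

Run:
```python
from h import *
a=grab('scene');b=grab('side');s=state();print(s['q'],s['eef_pos'],s['ee_rot'])
c=np.hstack([cv2.resize(a['color'][120:320,110:310],(400,400)),cv2.resize(b['color'][80:260,300:480],(400,400))]);cv2.imwrite('pics/f.png',c)
```

```text
[ 0.05110135  0.7086527   0.22770336  0.04559647 -1.96631242  0.05217366] [ 0.51529374 -0.18201585  0.19818765] [ 2.26402131e+00 -2.97022061e-04 -1.46523122e+00]
```

View pics/f.png

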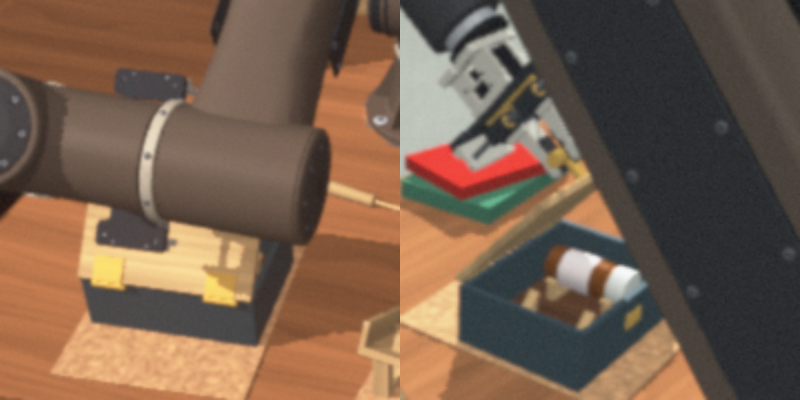

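The lid is lifted about 50° and held. The stored jar lies in the -y cradle, so the empty cradle is at +y. I go to 60°, let go, back off along the tool, and rise over the lid's edge.

{"api": "servo_tool", "payload": {
  "targets": [
    {"angular": [-5, 0, 0], "xyz": [0, -0.19, -1.24], "claw": 0.5},
    {"angular": [-5, 0, 0], "xyz": [0, -0.19, -1.24], "claw": 0.5},
    {"angular": [0, 0, 0], "xyz": [0, 0, 0], "claw": 0.5},
    {"angular": [0, 0, 0], "xyz": [0, 0, 0], "claw": 5},
    {"angular": [0, 0, 0], "xyz": [0, 0, 0], "claw": 5},
    {"angular": [0, 0, 0], "xyz": [0, 0, 0], "claw": 5},
    {"angular": [0, 0, 0], "xyz": [0, 0, 0], "claw": 5},
    {"angular": [0, 0, 0], "xyz": [0, 0, -2], "claw": 5},
    {"angular": [0, 0, 0], "xyz": [0, 0, -2], "claw": 5},
    {"angular": [0, 0, 0], "xyz": [0, 0, -2], "claw": 5},
    {"angular": [0, 0, 0], "xyz": [0, 0, -1], "claw": 5},
    {"angular": [0, 0, 0], "xyz": [0, 0, 0], "claw": 5}
  ]
}}

```text
t: 8.7
eef_pos: [0.5994, -0.1727, 0.2453]
ee_rot: [2.096, -0.0, -1.465]
force: [-0.5, 0.8, -1.1]
width: 0.0502
gripper_force: 0.0
```

{"api": "servo_tool", "payload": {
  "targets": [
    {"angular": [0, 0, 0], "xyz": [0, 3, 0], "claw": 1},
    {"angular": [0, 0, 0], "xyz": [0, 3, 0], "claw": 0},
    {"angular": [0, 0, 0], "xyz": [0, 3, 0], "claw": 0},
    {"angular": [0, 0, 0], "xyz": [0, 3, 0], "claw": 0},
    {"angular": [0, 0, 0], "xyz": [0, 3, 0], "claw": 0},
    {"angular": [7.5, 0, 0], "xyz": [0, 0, 0], "claw": 0},
    {"angular": [7.5, 0, 0], "xyz": [0, 0, 0], "claw": 0},
    {"angular": [7.5, 0, 0], "xyz": [0, 0, 0], "claw": 0},
    {"angular": [7.5, 0, 0], "xyz": [0, 0, 0], "claw": 0},
    {"angular": [7.5, 0, 0], "xyz": [0, 0, 0], "claw": 0},
    {"angular": [7.5, 0, 0], "xyz": [0, 0, 0], "claw": 0},
    {"angular": [7.5, 0, 0], "xyz": [0, 0, 0], "claw": 0},
    {"angular": [7.5, 0, 0], "xyz": [0, 0, 0], "claw": 0},
    {"angular": [0, 0, 0], "xyz": [0, 0, 0], "claw": 0}
  ]
}}

```text
t: 10.1
eef_pos: [0.5209, -0.1813, 0.3788]
ee_rot: [-3.13, -0.001, -1.466]
force: [-0.4, -0.3, 1.0]
width: 0.0005
gripper_force: 0.0
```

{"api": "servo_tool", "payload": {
  "targets": [
    {"angular": [0, 0, 0], "xyz": [0, 3, 0], "claw": 0},
    {"angular": [0, 0, 0], "xyz": [0, 3, 0], "claw": 0},
    {"angular": [0, 0, -8.2], "xyz": [0, 0, 0], "claw": 0},
    {"angular": [0, 0, -8.2], "xyz": [0, 0, 0], "claw": 0},
    {"angular": [0, 0, -8.2], "xyz": [0, 0, 0], "claw": 0},
    {"angular": [0, 0, -8.2], "xyz": [0, 0, 0], "claw": 0},
    {"angular": [0, 0, -8.2], "xyz": [0, 0, 0], "claw": 0},
    {"angular": [0, 0, -8.2], "xyz": [0, 0, 0], "claw": 0},
    {"angular": [0, 0, -8.2], "xyz": [0, 0, 0], "claw": 0},
    {"angular": [0, 0, -8.2], "xyz": [0, 0, 0], "claw": 0},
    {"angular": [0, 0, -8.2], "xyz": [0, 0, 0], "claw": 0},
    {"angular": [0, 0, -8.2], "xyz": [0, 0, 0], "claw": 0},
    {"angular": [0, 0, -8], "xyz": [0, 0, 0], "claw": 0},
    {"angular": [0, 0, 0], "xyz": [0, 0, 4], "claw": 0},
    {"angular": [0, 0, 0], "xyz": [0, 0, 4], "claw": 0},
    {"angular": [0, 0, 0], "xyz": [0, 0, 4], "claw": 0},
    {"angular": [0, 0, 0], "xyz": [0, 0, 4], "claw": 0},
    {"angular": [0, 0, 0], "xyz": [0, 0, 2.7], "claw": 0},
    {"angular": [0, 0, 0], "xyz": [0, 0, 0], "claw": 0}
  ]
}}

```text
t: 12.0
eef_pos: [0.461, -0.1867, 0.1843]
ee_rot: [-3.14, 0.008, 0.105]
force: [0.5, 0.3, 0.4]
width: 0.0004
gripper_force: 0.0
```

{"api": "servo_tool", "payload": {
  "targets": [
    {"angular": [0, 0, 0], "xyz": [1.2, 0, -0.05], "claw": 0},
    {"angular": [0, 0, 0], "xyz": [1.2, 0, -0.05], "claw": 0},
    {"angular": [0, 0, 0], "xyz": [1.2, 0, -0.05], "claw": 0},
    {"angular": [0, 0, 0], "xyz": [1.2, 0, -0.05], "claw": 0},
    {"angular": [0, 0, 0], "xyz": [1.2, 0, 0], "claw": 0},
    {"angular": [0, 0, 0], "xyz": [1.2, 0, 0], "claw": 0},
    {"angular": [0, 0, 0], "xyz": [1.2, 0, 0], "claw": 0},
    {"angular": [0, 0, 0], "xyz": [1.2, 0, 0], "claw": 0},
    {"angular": [0, 0, 0], "xyz": [1.2, 0, 0], "claw": 0},
    {"angular": [0, 0, 0], "xyz": [1.2, 0, 0], "claw": 0},
    {"angular": [0, 0, 0], "xyz": [0, 0, 0], "claw": 0}
  ]
}}

```text
t: 13.1
eef_pos: [0.5855, -0.1741, 0.1897]
ee_rot: [3.142, -0.0, 0.106]
force: [-1.4, 0.3, -0.4]
width: 0.0003
gripper_force: 0.0
```

{"api": "servo_tool", "payload": {
  "targets": [
    {"angular": [0, 0, 0], "xyz": [0.5, 0, 0], "claw": 0},
    {"angular": [0, 0, 0], "xyz": [0.5, 0, 0], "claw": 0},
    {"angular": [0, 0, 0], "xyz": [0.3, 0, 0], "claw": 0},
    {"angular": [0, 0, 0], "xyz": [0, 0, 0], "claw": 0}
  ]
}}

```text
t: 13.5
eef_pos: [0.5967, -0.173, 0.19]
ee_rot: [-3.141, 0.0, 0.106]
force: [-1.6, 0.7, -1.6]
width: 0.0003
gripper_force: 0.6
```

{"api": "servo_tool", "payload": {
  "targets": [
    {"angular": [0, 0, 0], "xyz": [0.4, 0, 0], "claw": 0},
    {"angular": [0, 0, 0], "xyz": [0.4, 0, 0], "claw": 0},
    {"angular": [0, 0, 0], "xyz": [0, 0, 0], "claw": 0}
  ]
}}

```text
t: 13.8
eef_pos: [0.6046, -0.1723, 0.1903]
ee_rot: [3.142, 0.001, 0.106]
force: [-3.8, -0.3, 0.4]
width: 0.0002
gripper_force: 1.7
```

Run:
```python
from h import *
a=grab('scene');b=grab('side');s=state();print(s['force'],s['eef_pos'])
c=np.hstack([cv2.resize(a['color'][120:320,110:310],(400,400)),cv2.resize(b['color'][80:280,280:480],(400,400))]);cv2.imwrite('pics/g.png',c)
```

```text
[-3.5515069  -0.76913402 -0.38573785] [ 0.60454809 -0.17222977  0.19032991]
```

View pics/g.png

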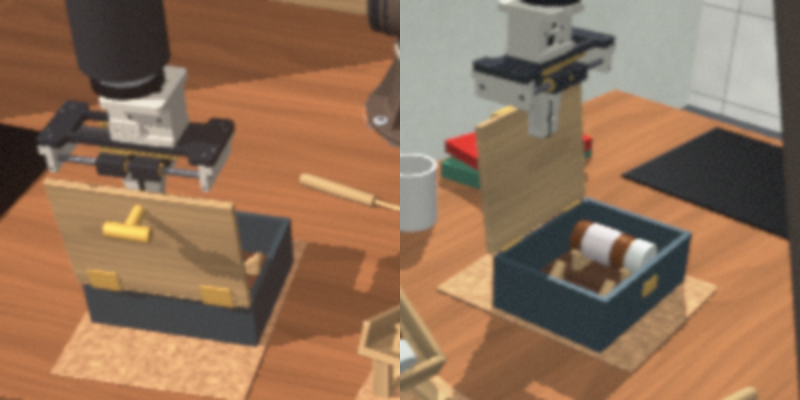

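The lid is nearly upright with the fingertips on its underside, and the hinge plates are at the chest's far rim. I push on gently until the stop is felt.

{"api": "servo_tool", "payload": {
  "targets": [
    {"angular": [0, 0, 0], "xyz": [0.4, 0, 0], "claw": 0},
    {"angular": [0, 0, 0], "xyz": [0.4, 0, 0], "claw": 0},
    {"angular": [0, 0, 0], "xyz": [0, 0, 0], "claw": 0}
  ]
}}

```text
t: 14.2
eef_pos: [0.6048, -0.1722, 0.1903]
ee_rot: [-3.141, 0.014, 0.105]
force: [-28.7, 1.3, 15.5]
width: 0.0003
gripper_force: 15.1
```

{"api": "servo_tool", "payload": {
  "targets": [
    {"angular": [0, 0, 0], "xyz": [0.4, 0, 0], "claw": 0},
    {"angular": [0, 0, 0], "xyz": [0, 0, 0], "claw": 0},
    {"angular": [0, 0, 0], "xyz": [0, 0, 0], "claw": 0}
  ]
}}

```text
t: 14.5
eef_pos: [0.6049, -0.1722, 0.1903]
ee_rot: [-3.14, 0.021, 0.104]
force: [-40.6, 2.5, 23.4]
width: 0.0001
gripper_force: 21.5
```

The stop is reached: the force jumps and the tool stands still. I back off, rise, and go over to the rack with the jaws turned to the rack's axis.

{"api": "servo_tool", "payload": {
  "targets": [
    {"angular": [0, 0, 0], "xyz": [-2.5, 0, 0], "claw": 0},
    {"angular": [0, 0, 0], "xyz": [-3, 0, -3], "claw": 6},
    {"angular": [0, 0, 0], "xyz": [-3, 0, -3], "claw": 6},
    {"angular": [0, 0, 0], "xyz": [-3, 0, -3], "claw": 6},
    {"angular": [0, 0, 0], "xyz": [0, 0, -4], "claw": 6},
    {"angular": [0, 0, 0], "xyz": [0.8, -4.4, 0], "claw": 6},
    {"angular": [0, 0, 0], "xyz": [0.8, -4.4, 0], "claw": 6},
    {"angular": [0, 0, 0], "xyz": [0.8, -4.4, 0], "claw": 6},
    {"angular": [0, 0, 0], "xyz": [0.8, -4.4, 0], "claw": 6},
    {"angular": [0, 0, 0], "xyz": [0.8, -4.4, 0], "claw": 6},
    {"angular": [0, 0, 0], "xyz": [0.8, -4.4, 0], "claw": 6},
    {"angular": [0, 0, 0], "xyz": [0.8, -4.4, 0], "claw": 6},
    {"angular": [0, 0, 0], "xyz": [0.8, -4.4, 0], "claw": 6},
    {"angular": [0, 0, 0], "xyz": [0.8, -4.4, 0], "claw": 6},
    {"angular": [0, 0, 0], "xyz": [0.8, -4.4, 0], "claw": 6},
    {"angular": [0, 0, 6.6], "xyz": [0, 0, 2], "claw": 6},
    {"angular": [0, 0, 6.6], "xyz": [0, 0, 3], "claw": 6},
    {"angular": [0, 0, 0], "xyz": [0, 0, 4], "claw": 6},
    {"angular": [0, 7.5, 0], "xyz": [0, 0, 0], "claw": 6},
    {"angular": [0, 7.5, 0], "xyz": [0, 0, 0], "claw": 6}
  ]
}}

```text
t: 16.5
eef_pos: [0.5369, 0.2647, 0.2294]
ee_rot: [-3.14, -0.266, -0.125]
force: [0.7, -1.5, 1.2]
width: 0.0599
gripper_force: 0.0
```

{"api": "servo_tool", "payload": {
  "targets": [
    {"angular": [0, 7.5, 0], "xyz": [0, 0, 0], "claw": 6},
    {"angular": [0, 7.5, 0], "xyz": [0, 0, 0], "claw": 6},
    {"angular": [0, 0, 0], "xyz": [0, 0, 0], "claw": 6},
    {"angular": [0, 0, 0], "xyz": [0, 0, 0], "claw": 6}
  ]
}}

```text
t: 16.9
eef_pos: [0.5371, 0.2612, 0.2318]
ee_rot: [3.139, -0.498, -0.126]
force: [0.3, 0.8, 2.1]
width: 0.0602
gripper_force: 0.0
```

Run:
```python
from h import *
w=grab('wrist','w2.png');s=state();print(s['t'],s['eef_pos'],s['ee_rot'],s['q'])
R=Ro.from_euler('xyz',s['ee_rot']);p=np.array(s['eef_pos'])
c=np.array([.571,.255,.089]);ax=np.array([np.cos(.524)*.9924,-np.cos(.524)*.123,.5])
o=w['color'].copy()
for k in(-.055,0,.055): cv2.circle(o,tuple(proj(w,c+k*ax).astype(int)),4,(255,0,255),2)
cv2.imwrite('pics/w2.png',o)
a=grab('scene');b=grab('side')
h=cv2.cvtColor(w['color'],cv2.COLOR_BGR2HSV);m=cv2.inRange(h,(45,100,30),(85,255,255));n,l,st,ce=cv2.connectedComponentsWithStats(m)
print([(st[i].tolist(),ce[i].round(1).tolist()) for i in range(1,n) if st[i,4]>100])
```

```text
16.95 [0.53809443 0.26204362 0.23267881] [ 3.14108383 -0.4985909  -0.12819233] [ 1.0100022   0.00778918 -0.73813942  0.70613446 -0.73335549 -0.0809115 ]
[([166, 292, 13, 25, 173], [170.7, 304.9]), ([296, 299, 55, 28, 990], [322.9, 317.0])]
```

View pics/w2.png

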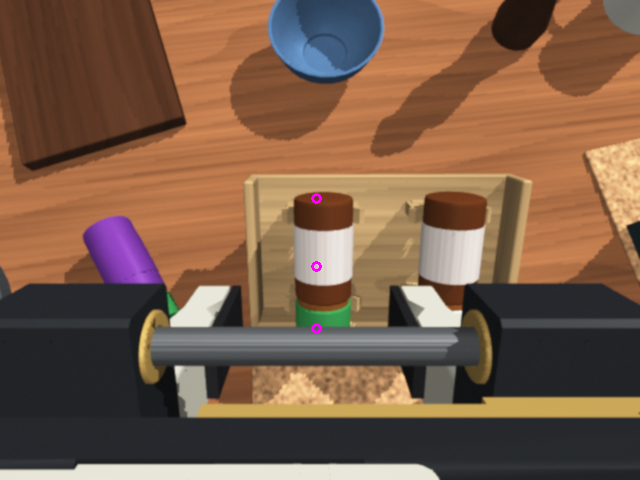

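The wrist view shows the green-capped jar at column 294–353 (centre about 323.5), base edge at row about 193.5. The predicted axis is at 316.5, so the jar is about 5 mm further to -y. I compute the shift to make.

```bash
cat >> h.py <<'E'
OFF=.032
E
python3 - <<'E'
from h import *
w=grab('wrist');s=state();R=Ro.from_euler('xyz',s['ee_rot']);p=np.array(s['eef_pos'])
c0=np.array([.571,.255,.089]);yaw=-.123
X=np.array([np.cos(yaw),np.sin(yaw),0]);Y=np.array([-np.sin(yaw),np.cos(yaw),0]);Z=np.array([0,0,1])
ax=np.cos(np.pi/6)*X+.5*Z;n=-.5*X+np.cos(np.pi/6)*Z
h=cv2.cvtColor(w['color'],cv2.COLOR_BGR2HSV)
# row edges along the columns of the jar: brown body extent above the band
col=cv2.inRange(h,(0,130,20),(14,255,130))[170:240,310:338]; r=np.where(col.mean(1)>128)[0]+170; print('base brown rows',r.min(),r.max())
rowm=[np.where(((h[v,280:370,1]<60)&(h[v,280:370,2]>120)))[0]+280 for v in range(232,275,6)];print('band cols',[(x.min(),x.max()) for x in rowm])
for k in (0,.005,.01,.015):
    for l in (0,-.006):
        c=c0+k*ax+l*Y
        print(k,l,'base top rim',proj(w,c+.055*ax+.023*n).round(1),'base low rim',proj(w,c+.055*ax-.023*n).round(1),'centre',proj(w,c).round(1))
c=c0-.0055*Y
print('grasp->centre in tool cm',(100*R.inv().apply(c-(p-R.apply([0,0,OFF])))).round(2),'jar axis in tool',R.inv().apply(ax).round(3))
E
```

```text
base brown rows 195 231
band cols [(np.int64(296), np.int64(355)), (np.int64(296), np.int64(354)), (np.int64(296), np.int64(354)), (np.int64(296), np.int64(354)), (np.int64(296), np.int64(354)), (np.int64(296), np.int64(354)), (np.int64(296), np.int64(354)), (np.int64(296), np.int64(354))]
0 0 base top rim [319.  207.5] base low rim [318.2 194.9] centre [318.8 268.8]
0 -0.006 base top rim [327.5 207.4] base low rim [325.6 194.9] centre [326.4 268.7]
0.005 0 base top rim [318.9 200.5] base low rim [318.2 188.8] centre [318.8 262.8]
0.005 -0.006 base top rim [327.5 200.4] base low rim [325.6 188.8] centre [326.4 262.8]
0.01 0 base top rim [318.9 193.4] base low rim [318.1 182.6] centre [318.8 256.9]
0.01 -0.006 base top rim [327.5 193.4] base low rim [325.6 182.6] centre [326.4 256.8]
0.015 0 base top rim [318.9 186.3] base low rim [318.1 176.4] centre [318.7 250.9]
0.015 -0.006 base top rim [327.5 186.2] base low rim [325.6 176.3] centre [326.4 250.8]
grasp->centre in tool cm [-3.99  0.84 17.39] jar axis in tool [ 1.    -0.006 -0.025]
```

The jar centre is at about (0.570,0.250,0.089). I approach along the tool axis, then grip.

{"api": "servo_tool", "payload": {
  "targets": [
    {"angular": [0, 1.4, 0], "xyz": [-2, 0.4, 0], "claw": 6},
    {"angular": [0, 0, 0], "xyz": [-2, 0.4, 0], "claw": 6},
    {"angular": [0, 0, 0], "xyz": [0, 0, 4], "claw": 6},
    {"angular": [0, 0, 0], "xyz": [0, 0, 4], "claw": 6},
    {"angular": [0, 0, 0], "xyz": [0, 0, 3], "claw": 6},
    {"angular": [0, 0, 0], "xyz": [0, 0, 2], "claw": 6},
    {"angular": [0, 0, 0], "xyz": [0, 0, 1.5], "claw": 6},
    {"angular": [0, 0, 0], "xyz": [0, 0, 1.5], "claw": 6},
    {"angular": [0, 0, 0], "xyz": [0, 0, 0], "claw": 6},
    {"angular": [0, 0, 0], "xyz": [0, 0, 0], "claw": 6}
  ]
}}

```text
t: 18.1
eef_pos: [0.5818, 0.25, 0.0799]
ee_rot: [3.13, -0.517, -0.124]
force: [0.1, 0.6, 0.1]
width: 0.06
gripper_force: 0.0
```

Run:
```python
from h import *
s=state();R=Ro.from_euler('xyz',s['ee_rot']);p=np.array(s['eef_pos'])
c=np.array([.570,.250,.089]);print(p,s['force'],(100*R.inv().apply(c-(p-R.apply([0,0,OFF])))).round(2))
```

```text
[0.58175638 0.24999462 0.07989617] [0.10515509 0.58521872 0.08211922] [-0.56  0.16  1.83]
```

{"api": "servo_tool", "payload": {
  "targets": [
    {"angular": [0, 0, 0], "xyz": [-0.5, 0.1, 0.8], "claw": 6},
    {"angular": [0, 0, 0], "xyz": [0, 0, 0.8], "claw": 6},
    {"angular": [0, 0, 0], "xyz": [0, 0, 0], "claw": 6},
    {"angular": [0, 0, 0], "xyz": [0, 0, 0], "claw": 3},
    {"angular": [0, 0, 0], "xyz": [0, 0, 0], "claw": 3},
    {"angular": [0, 0, 0], "xyz": [0, 0, 0], "claw": 3},
    {"angular": [0, 0, 0], "xyz": [0, 0, 0], "claw": 3},
    {"angular": [0, 0, 0], "xyz": [0, 0, 0], "claw": 3},
    {"angular": [0, 0, 0], "xyz": [0, 0, 0], "claw": 3}
  ],
  "force": 25
}}

```text
t: 19.0
eef_pos: [0.5838, 0.2481, 0.0696]
ee_rot: [3.12, -0.506, -0.129]
force: [-2.5, -5.6, 2.4]
width: 0.0456
gripper_force: 25.0
```

Gripped at 45.6 mm, which matches the jar's 46 mm diameter. I lift out perpendicular to the slope, then level the jar.

{"api": "servo_tool", "payload": {
  "targets": [
    {"angular": [0, 0, 0], "xyz": [0, 0, -1.5], "claw": 3},
    {"angular": [0, 0, 0], "xyz": [0, 0, -3], "claw": 3},
    {"angular": [0, 0, 0], "xyz": [0, 0, -4], "claw": 3},
    {"angular": [0, 0, 0], "xyz": [0, 0, -4], "claw": 3},
    {"angular": [0, 0, 0], "xyz": [0, 0, -4], "claw": 3},
    {"angular": [0, -5, 0], "xyz": [0, 0, -4], "claw": 3},
    {"angular": [0, -5, 0], "xyz": [0, 0, 0], "claw": 3},
    {"angular": [0, -5, 0], "xyz": [0, 0, 0], "claw": 3},
    {"angular": [0, -5, 0], "xyz": [0, 0, 0], "claw": 3},
    {"angular": [0, -5, 0], "xyz": [0, 0, 0], "claw": 3},
    {"angular": [0, -5, 0], "xyz": [0, 0, 0], "claw": 3},
    {"angular": [0, 0, 0], "xyz": [0, 0, 0], "claw": 3},
    {"angular": [0, 0, 0], "xyz": [0, 0, 0], "claw": 3}
  ]
}}

```text
t: 20.3
eef_pos: [0.4961, 0.2645, 0.2384]
ee_rot: [3.122, 0.004, -0.142]
force: [-0.4, -0.2, -2.8]
width: 0.0456
gripper_force: 25.0
```

Run:
```python
from h import *
s=state();R=Ro.from_euler('xyz',s['ee_rot']);p=np.array(s['eef_pos']);print(s['t'],p,s['ee_rot'],s['width'],s['gripper_force'],s['q'])
a=grab('scene');b=grab('side');w=grab('wrist')
g=p-R.apply([0,0,OFF])
for n,f in(('scene',a),('side',b),('wrist',w)):
    h=cv2.cvtColor(f['color'],cv2.COLOR_BGR2HSV);k,l,st,ce=cv2.connectedComponentsWithStats(cv2.inRange(h,(45,100,30),(85,255,255)))
    print(n,'green',[(st[i].tolist(),ce[i].round(1).tolist()) for i in range(1,k) if st[i,4]>60],'pred cap',proj(f,g-R.apply([.048,0,0])).round(1),'base',proj(f,g+R.apply([.055,0,0])).round(1),'g',proj(f,g).round(1))
# body of the jar in the wrist view: brown rows in centre columns
h=cv2.cvtColor(w['color'],cv2.COLOR_BGR2HSV);m=cv2.inRange(h,(0,130,20),(14,255,130))[:,300:335].mean(1);r=np.where(m>128)[0];print('brown rows wrist',r.min() if len(r) else None,r[:60] if len(r) else None)
for z in(-.023,0,.023): print(z,proj(w,g+R.apply([.055,0,z])).round(1))
# yaw/centre of empty cradle and chest rim
X=np.array([np.cos(.105),np.sin(.105),0]);Y=np.array([-np.sin(.105),np.cos(.105),0]);c=np.array([.512,-.181,.004])
t=c+.047*Y+[0,0,.048];print('cradle home',t)
cv2.imwrite('pics/raw_scene.png',a['color']);cv2.imwrite('pics/raw_side.png',b['color'])
```

```text
20.3 [0.49605449 0.26449448 0.23837997] [ 3.12221662  0.00367561 -0.14221856] 0.04564558050673481 24.996443688869476 [ 0.84368462  0.16684241 -0.19233147  0.00809939 -1.22981744  0.58215078]
scene green [([393, 238, 18, 18, 234], [401.4, 246.6]), ([450, 241, 13, 16, 129], [454.9, 248.0]), ([426, 313, 19, 14, 147], [434.2, 318.4])] pred cap [395.6 197.4] base [379.7 223.1] g [388.4 209. ]
side green [([302, 160, 16, 12, 65], [308.7, 164.6]), ([232, 200, 30, 30, 659], [246.6, 214.3]), ([151, 316, 25, 27, 494], [163.1, 328.9]), ([288, 350, 26, 22, 260], [299.0, 358.1]), ([240, 413, 22, 34, 492], [251.3, 429.1])] pred cap [248. 210.] base [218.6 186.6] g [233.6 198.6]
wrist green [([111, 134, 58, 48, 1623], [139.6, 157.6]), ([0, 240, 129, 86, 4559], [64.0, 273.6]), ([262, 385, 9, 19, 88], [264.3, 396.1]), ([361, 384, 9, 19, 80], [366.6, 395.7])] pred cap [314.9 433.3] base [315.2 174.1] g [315.1 324.1]
brown rows wrist 170 [170 171 172 173 174 175 176 177 178 179 180 181 182 183 184 185 186 187
 188 197 198 199 200 201 202 203 204 205 206 207 208 209 210 211 212 213
 214 215 216 217 218 219 220 221 222 223 224 225 226 227 228 229 230 231
 232 233 234 235 236 237]
-0.023 [315.3 183.9]
0 [315.2 174.1]
0.023 [315.2 167. ]
cradle home [ 0.50707406 -0.13425885  0.052     ]
```

The jar is held level and centred in the jaws (wrist: cap symmetric about column 315). I carry it over the empty +y cradle, home about (0.509,-0.134,0.052).

{"api": "servo_tool", "payload": {
  "targets": [
    {"angular": [0.55, 0, -7.05], "xyz": [0, 0, 0], "claw": 3},
    {"angular": [0.55, 0, -7.05], "xyz": [0, 0, 0], "claw": 3},
    {"angular": [0, 0, 0], "xyz": [-0.3, 4, 0], "claw": 3},
    {"angular": [0, 0, 0], "xyz": [-0.3, 4, 0], "claw": 3},
    {"angular": [0, 0, 0], "xyz": [-0.3, 4, 0], "claw": 3},
    {"angular": [0, 0, 0], "xyz": [-0.3, 4, 0], "claw": 3},
    {"angular": [0, 0, 0], "xyz": [-0.3, 4, 0], "claw": 3},
    {"angular": [0, 0, 0], "xyz": [-0.3, 4, 0], "claw": 3},
    {"angular": [0, 0, 0], "xyz": [-0.3, 4, 0], "claw": 3},
    {"angular": [0, 0, 0], "xyz": [-0.3, 4, 0], "claw": 3},
    {"angular": [0, 0, 0], "xyz": [-0.3, 4, 0], "claw": 3},
    {"angular": [0, 0, 0], "xyz": [-0.2, 3.7, 0], "claw": 3},
    {"angular": [0, 0, 0], "xyz": [0, 0, 0], "claw": 3},
    {"angular": [0, 0, 0], "xyz": [0, 0, 0], "claw": 3}
  ]
}}

```text
t: 21.85
eef_pos: [0.5081, -0.1331, 0.2387]
ee_rot: [-3.14, 0.005, 0.104]
force: [-0.2, -0.5, -2.8]
width: 0.0456
gripper_force: 25.0
```

Run:
```python
from h import *
s=state();R=Ro.from_euler('xyz',s['ee_rot']);p=np.array(s['eef_pos']);print(s['t'],p,s['ee_rot'],s['width'],s['force'])
w=grab('wrist');b=grab('side');a=grab('scene')
X=np.array([np.cos(.105),np.sin(.105),0]);Y=np.array([-np.sin(.105),np.cos(.105),0]);C=np.array([.5142,-.1807,.004])
t=C+.047*Y+[0,0,.048];print('grasp->home tool cm',(100*R.inv().apply(t-(p-R.apply([0,0,OFF])))).round(2))
P=lambda x,y,z:proj(w,C+x*X+y*Y+[0,0,z])
h=cv2.cvtColor(w['color'],cv2.COLOR_BGR2HSV)
for x in(.05,.06):
    pts=[P(x,y,.075).round(1).tolist() for y in(.108,.1,-.1,-.108)];print(x,'rim pred cols',pts)
    v=int(pts[0][1]);
    if 0<=v<480:
        dk=((h[v,:,2]<95)&(h[v,:,0]>85)&(h[v,:,0]<125)).astype(int);d=np.flatnonzero(np.diff(np.r_[0,dk,0]));print(v,'dark runs',[(int(i),int(j)) for i,j in d.reshape(-1,2) if j-i>5])
print('hinge wall rows pred',P(.075,.03,.075),P(.083,.03,.075))
# saddle (x=+38) crest edges
print('saddle top pred',[P(.038+.006,y,.048).round(0).tolist() for y in(.047-.025,.047+.025)])
# jar and lid in other views
for n,f in(('scene',a),('side',b)):
    L=[proj(f,np.r_[.5967,-.172,.0795]+y*Y+.166*(.1288*X+.9917*np.r_[0,0,1])).round(0).tolist() for y in(-.108,.108)];print(n,'lid top corner pred',L)
```

```text
21.85 [ 0.50814637 -0.13314903  0.23865208] [-3.13977487  0.00520946  0.10443434] 0.04564070464503601 [-0.24824584 -0.51451944 -2.84230572]
grasp->home tool cm [ 0.2   0.13 21.86]
0.05 rim pred cols [[237.9, 150.0], [248.2, 149.9], [506.5, 149.6], [516.8, 149.6]]
150 dark runs [(242, 271), (367, 373), (470, 510)]
0.06 rim pred cols [[237.2, 136.7], [247.6, 136.7], [508.1, 136.3], [518.5, 136.3]]
136 dark runs [(241, 270), (471, 511)]
hinge wall rows pred [338.98958077 116.17334878] [339.14424151 105.09087663]
saddle top pred [[346.0, 155.0], [287.0, 155.0]]
scene lid top corner pred [[133.0, 208.0], [227.0, 220.0]]
side lid top corner pred [[371.0, 119.0], [320.0, 144.0]]
```

The rim columns in the wrist view are centred to within about 1 mm of the prediction. I descend.

{"api": "servo_tool", "payload": {
  "targets": [
    {"angular": [0, 0, 0], "xyz": [0.3, 0.1, 4], "claw": 3},
    {"angular": [0, 0, 0], "xyz": [0, 0, 4], "claw": 3},
    {"angular": [0, 0, 0], "xyz": [0, 0, 4], "claw": 3},
    {"angular": [0, 0, 0], "xyz": [0, 0, 3], "claw": 3},
    {"angular": [0, 0, 0], "xyz": [0, 0, 2], "claw": 3},
    {"angular": [0, 0, 0], "xyz": [0, 0, 1.5], "claw": 3},
    {"angular": [0, 0, 0], "xyz": [0, 0, 1], "claw": 3},
    {"angular": [0, 0, 0], "xyz": [0, 0, 0.5], "claw": 3},
    {"angular": [0, 0, 0], "xyz": [0, 0, 0], "claw": 3},
    {"angular": [0, 0, 0], "xyz": [0, 0, 0], "claw": 3}
  ]
}}

```text
t: 23.0
eef_pos: [0.5114, -0.1329, 0.0393]
ee_rot: [-3.14, 0.004, 0.106]
force: [0.5, 0.0, -2.3]
width: 0.0453
gripper_force: 25.0
```

{"api": "servo_tool", "payload": {
  "targets": [
    {"angular": [0, 0, 0], "xyz": [0, 0, 0.4], "claw": 3},
    {"angular": [0, 0, 0], "xyz": [0, 0, 0.4], "claw": 3},
    {"angular": [0, 0, 0], "xyz": [0, 0, 0.4], "claw": 3},
    {"angular": [0, 0, 0], "xyz": [0, 0, 0], "claw": 3}
  ]
}}

```text
t: 23.4
eef_pos: [0.5119, -0.1349, 0.0285]
ee_rot: [3.141, 0.004, 0.107]
force: [-1.9, -9.7, 12.4]
width: 0.045
gripper_force: 25.0
```

{"api": "servo_tool", "payload": {
  "targets": [
    {"angular": [0, 0, 0], "xyz": [0, 0, 0.2], "claw": 3},
    {"angular": [0, 0, 0], "xyz": [0, 0, 0.2], "claw": 3},
    {"angular": [0, 0, 0], "xyz": [0, 0, 0], "claw": 3}
  ]
}}

```text
t: 23.7
eef_pos: [0.5125, -0.1354, 0.0264]
ee_rot: [3.14, 0.002, 0.107]
force: [-6.6, -11.0, 30.3]
width: 0.0452
gripper_force: 25.0
```

Contact on the saddles. I ease sideways with the groove's push and loosen the grip so that the jar settles.

{"api": "servo_tool", "payload": {
  "targets": [
    {"angular": [0, 0, 0], "xyz": [0, 0.15, 0], "claw": 3},
    {"angular": [0, 0, 0], "xyz": [0, 0.1, -0.1], "claw": 3},
    {"angular": [0, 0, 0], "xyz": [0, 0, 0], "claw": 3},
    {"angular": [0, 0, 0], "xyz": [0, 0, 0], "claw": 3}
  ],
  "force": 5
}}

```text
t: 24.1
eef_pos: [0.5127, -0.1355, 0.0247]
ee_rot: [-3.14, 0.002, 0.106]
force: [1.2, 2.5, 7.5]
width: 0.0458
gripper_force: 5.0
```

Run:
```python
from h import *
s=state();R=Ro.from_euler('xyz',s['ee_rot']);p=np.array(s['eef_pos']);print(s['t'],p,s['ee_rot'],s['width'],s['gripper_force'],s['force'])
b=grab('side');w=grab('wrist')
X=np.array([np.cos(.105),np.sin(.105),0]);Y=np.array([-np.sin(.105),np.cos(.105),0]);C=np.array([.5142,-.1807,.004])
h=cv2.cvtColor(b['color'],cv2.COLOR_BGR2HSV);k,l,st,ce=cv2.connectedComponentsWithStats(cv2.inRange(h,(45,100,30),(85,255,255)))
print([(st[i].tolist(),ce[i].round(1).tolist()) for i in range(1,k) if st[i,4]>25])
for dz in(0,.005): print('cap mid/end/base side pred',[proj(b,C+.047*Y+[0,0,.048+dz]+d*X).round(1).tolist() for d in(-.048,-.055,.055)])
# stored jar (white cap) for reference
print('stored pred cap',proj(b,C-.047*Y+[0,0,.048]-.048*X).round(1))
```

```text
24.1 [ 0.51273031 -0.13550463  0.02472407] [-3.13993556e+00  2.21632438e-03  1.06262106e-01] 0.04578345940794535 5.002615302801132 [1.167663   2.47298125 7.45115969]
[([302, 160, 16, 12, 79], [309.0, 165.2]), ([373, 214, 16, 13, 149], [380.5, 220.5]), ([152, 316, 24, 26, 486], [163.1, 328.8]), ([288, 350, 26, 21, 261], [299.0, 358.1]), ([240, 413, 22, 35, 491], [251.3, 429.2])]
cap mid/end/base side pred [[383.3, 225.0], [385.7, 225.9], [349.1, 211.6]]
cap mid/end/base side pred [[383.4, 223.3], [385.9, 224.2], [349.2, 209.9]]
stored pred cap [402.1 210. ]
```

{"api": "servo_tool", "payload": {
  "targets": [
    {"angular": [0, 0, 0], "xyz": [0, 0, 0], "claw": 3},
    {"angular": [0, 0, 0], "xyz": [0, 0, 0], "claw": 3},
    {"angular": [0, 0, 0], "xyz": [0, 0, 0], "claw": 3},
    {"angular": [0, 0, 0], "xyz": [0, 0, 0], "claw": 3}
  ],
  "force": 3
}}

```text
t: 24.6
eef_pos: [0.5117, -0.1356, 0.0238]
ee_rot: [-3.14, 0.004, 0.106]
force: [3.3, 0.6, 3.4]
width: 0.0464
gripper_force: 3.0
```

{"api": "servo_tool", "payload": {
  "targets": [
    {"angular": [0, 0, 0], "xyz": [0, 0, 0], "claw": 5.6},
    {"angular": [0, 0, 0], "xyz": [0, 0, 0], "claw": 5.6},
    {"angular": [0, 0, 0], "xyz": [0, 0, 0], "claw": 5.6},
    {"angular": [0, 0, 0], "xyz": [0, 0, 0], "claw": 5.6},
    {"angular": [0, 0, 0], "xyz": [0, 0, -2], "claw": 5.6},
    {"angular": [0, 0, 0], "xyz": [0, 0, -3], "claw": 5.6},
    {"angular": [0, 0, 0], "xyz": [0, 0, -4], "claw": 5.6},
    {"angular": [0, 0, 0], "xyz": [0, 0, -4], "claw": 5.6},
    {"angular": [0, 0, 0], "xyz": [-2, 0, -4], "claw": 5.6},
    {"angular": [0, 0, 0], "xyz": [-4, 0, -4], "claw": 5.6},
    {"angular": [0, 0, 0], "xyz": [0, 0, 0], "claw": 5.6},
    {"angular": [0, 0, 0], "xyz": [0, 0, 0], "claw": 5.6}
  ]
}}

```text
t: 25.8
eef_pos: [0.4568, -0.1417, 0.2303]
ee_rot: [-3.139, 0.003, 0.105]
force: [0.9, 0.2, -0.5]
width: 0.0558
gripper_force: 0.0
```

Run:
```python
from h import *
s=state();print(s['t'],s['eef_pos'],s['width'],s['force'])
a=grab('scene');b=grab('side');w=grab('wrist')
X=np.array([np.cos(.105),np.sin(.105),0]);Y=np.array([-np.sin(.105),np.cos(.105),0]);Z=np.r_[0,0,1.];C=np.array([.5142,-.1807,.004])
for n,f in(('side',b),('wrist',w)):
    h=cv2.cvtColor(f['color'],cv2.COLOR_BGR2HSV);k,l,st,ce=cv2.connectedComponentsWithStats(cv2.inRange(h,(45,100,30),(85,255,255)))
    print(n,[(st[i].tolist(),ce[i].round(1).tolist()) for i in range(1,k) if st[i,4]>25])
    print('pred cap',[proj(f,C+.047*Y+.048*Z+.015*Z-.046*X).round(1).tolist()])
h=cv2.cvtColor(w['color'],cv2.COLOR_BGR2HSV);m=cv2.inRange(h,(0,0,120),(179,60,255))
k,l,st,ce=cv2.connectedComponentsWithStats(m);print('white',[(st[i].tolist(),ce[i].round(1).tolist()) for i in range(1,k) if st[i,4]>300])
for y in(.047,-.047): print('pred jar sides', [proj(w,C+(y+d)*Y+.048*Z).round(1).tolist() for d in(.023,-.023)])
# lid: wood colour either side of the predicted top edge, side view
for th in(1.55,1.64,1.70):
    d=-np.cos(th)*X+np.sin(th)*Z;e=np.r_[.5967,-.172,.0795]
    print(th,[proj(b,e+y*Y+.166*d).round(1).tolist() for y in(-.108,.108)])
g=b['color'][100:180,300:400];hh=cv2.cvtColor(g,cv2.COLOR_BGR2HSV);m=cv2.inRange(hh,(12,60,100),(28,200,255))
k,l,st,ce=cv2.connectedComponentsWithStats(m);i=1+st[1:,4].argmax();ys,xs=np.where(l==i);q=xs+ys*1.0
print('lid mask',st[i].tolist(),'leftmost',xs.min()+300,ys[xs.argmin()]+100,'top',xs[ys.argmin()]+300,ys.min()+100)
```

```text
25.8 [ 0.45682556 -0.14174894  0.23032929] 0.05576888919950439 [ 0.90707305  0.16516121 -0.49287471]
side [([302, 160, 15, 12, 66], [308.4, 165.0]), ([373, 214, 16, 13, 153], [380.7, 220.0]), ([151, 316, 25, 26, 491], [163.2, 328.8]), ([288, 350, 26, 22, 262], [298.9, 358.1]), ([240, 413, 22, 35, 493], [251.4, 429.1])]
pred cap [[383.1, 219.6]]
wrist [([288, 182, 55, 33, 1625], [315.0, 198.6])]
pred cap [[312.9, 205.0]]
white [([286, 97, 60, 59, 3413], [315.4, 125.9]), ([402, 99, 65, 59, 3521], [433.6, 127.6]), ([399, 182, 59, 36, 1736], [427.7, 200.2]), ([178, 287, 57, 40, 1503], [207.1, 307.5]), ([397, 286, 55, 40, 1417], [422.8, 306.9]), ([161, 334, 287, 27, 6606], [298.4, 347.7]), ([183, 365, 30, 30, 733], [196.9, 377.5]), ([417, 366, 30, 37, 894], [431.9, 384.3]), ([0, 464, 440, 16, 6540], [226.3, 471.9])]
pred jar sides [[284.6, 145.6], [341.3, 145.6]]
pred jar sides [[400.5, 145.5], [457.2, 145.5]]
1.55 [[379.1, 120.8], [329.0, 145.7]]
1.64 [[374.2, 119.7], [323.9, 144.2]]
1.7 [[371.0, 119.2], [320.5, 143.6]]
lid mask [0, 24, 100, 56, 3487] leftmost 300 160 top 357 124
```

The green jar lies in line with the stored jar (same band rows, side by side at the right spacing), its cap towards the front. The lid was pressed to its stop and the gripper is clear.

```bash
python3 -c "
from h import *
print(order.job_done())"
```

```text
the job is handed in; nothing more can be done
None
```

I handed the job in, with no verdict returned: the lid was pushed until it stopped moving under rising force, and the green-capped jar lies released in the empty (+y) cradle with its cap to the front. The gripper is clear, at about 26 s of the 70 s.

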